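# Hang the square tin on the bench rail and slide it to the mark

### The job

In this glass bead studio, hook the square tin that has a strap hook onto the bench rail, well clear of the black mark (at least 10 cm from it), then slide it along the rail until its hook sits over the mark, and let go so that it hangs there upright and still. It must travel to the mark on the rail, not be lifted off and set down there, and the round hooked tin must be left standing where it is.

Things in the scene. Friction and masses are not known exactly. Their poses are not given: they have to be found in the camera images.
- square_tin: Square tin 56x56x50 mm, 0.2 kg, upright. Origin: centre of underside, z up. 24 mm wide strap hook: shank at x=-24 rises to z=113; roof ridge along y at x=0, underside z=122, falling 12 mm each way; lip at x=+24 hangs to z=101. Hook open to +x between lip and rim; a rail seats at x=0, z=116. Wood grip 22x22 mm on top, sides along x and y, z=127 to 171. +x starts within 25 deg of away from robot.
- round_tin: Bystander to leave standing: the same strap hook and wooden grip, but on a round tin, 60 mm diameter, 50 mm tall (171 mm over the grip). Origin: centre of its underside, z up. A third tin near it is square but plain, with no hook, and only 60 mm tall.
- rail: Fixed round bar, 12 mm thick, along y, axis at z=170 mm; posts (16 mm) at y=-200 and +200 on a plank 70x440x12 mm. Origin: centre of plank's underside, on the table; z up; -x faces the robot. Free for hooks from y=-165 to 165. The robot's side of the negative-y half is kept clear. To hook on: from that side, tin's +x along rail's +x, tin 25 to 55 mm above its seated height, move +x, lower.
- mark: The mark: a thin black band 10 mm wide painted round the rail, with a matching black stripe across the plank below. Origin on the rail's axis at the middle of the band; y along the rail, z up. It is in the half of the rail with positive y, 20 to 130 mm from the rail's middle, and does not obstruct sliding.

How it is judged (in metres and radians):
On the way, in this order (a step that is already met when the one before it is completed fails the run):
1. the square tin's hook is over the rail, at least 90 mm along it from the mark (x of square_tin in the frame of rail between -0.027 and 0.027 m and z of square_tin in the frame of rail between 0.0419 and 0.0679 m and y of square_tin in the frame of rail between -0.185 and 0.185 m and (y of square_tin in the frame of mark below -0.09 m or y of square_tin in the frame of mark above 0.09 m)), for 0.2 s.
2. still on the rail, the square tin has come to the mark (within 16 mm along the rail) (x of square_tin in the frame of rail between -0.027 and 0.027 m and z of square_tin in the frame of rail between 0.0419 and 0.0679 m and y of square_tin in the frame of rail between -0.185 and 0.185 m and y of square_tin in the frame of mark between -0.016 and 0.016 m), for 0.2 s.
At the end, for the whole second after the job is handed in: The square tin hangs by its hook on the rail, carried by it, with the middle of its hook within 16 mm of the middle of the mark along the rail, upright and square to the rail to within 15 degrees, at rest and released (all of step 2 and angle between square_tin's own z axis and vertical below 0.26 rad and angle between the y axis of square_tin and the y axis of rail, either way round below 0.26 rad and linear speed of square_tin below 0.03 m/s and angular speed of square_tin below 0.4 rad/s and contact force between square_tin and rail above 0.5 N and contact force between square_tin and the fingers below 0.05 N); the robot touches nothing.
It fails at once if the square tin's hook is put onto, or lifted off, the rail within 75 mm of the mark (y of square_tin in the frame of mark between -0.075 and 0.075 m and x of square_tin in the frame of rail between -0.03 and 0.03 m and z of square_tin in the frame of rail between 0.0759 and 0.1189 m).
It fails at once if the round tin is pushed more than 40 mm or tipped more than 25 degrees (distance of round_tin from where it was at the start of the episode above 0.04 m or angle between round_tin's own z axis and vertical above 0.44 rad).
It also fails if it takes over 61 s, if anything falls off the work surface, if the arm or the gripper's body presses on something with over 40 N, if the wrist force passes 120 N, or if a joint passes its speed limit or range.

### The arm

A 6-joint arm with a two-finger parallel gripper is mounted at the origin on the work surface. World frame = base frame: x ahead of the robot, y to its left, z up, the work surface at z = 0. Lengths are in mm, angles in rad, forces in N, time in s.
With the tool pointing down it reaches from about 300 to 825 mm from the base axis. Payload 5.4 kg.
Tool frame: the origin (TCP) lies midway between the tips of the shut fingers; the grasp point (between the pads) lies 19 mm behind it; y points along the fingers, x is the direction in which the jaws open and shut, and the axes are right-handed (so a half turn about y gives the same grasp; the last joint's range is limited). The gripper opens to 92 mm and grips with 3 to 60 N. Pads are 20 mm wide; open, the fingers measure 128 mm over their backs; the gripper's body (75 mm by 189 mm) begins 69 mm behind the grasp point.
Start: joints at [-1.517, 0.158, 1.597, -0, 1.386, -0.21], TCP at [149.908, -555.098, 214.601] pointing down, gripper open.
Joint ranges: [-2.91, 2.91], [-0.94, 2.29], [0.18, 2.7], [-1.29, 4.43], [0.17, 2.64], [-3, 3]. Speed limits (rad/s): [2.57, 2.57, 3.14, 3.14, 3.14, 3.14].

### API

Orientations are given as a unit quaternion [w, x, y, z].
In Python, from bench import observe, grab_frame, camera_params, job_done gives the robot as it stands.
- The arm moves only by the shell command python3 -m handwheel 'ROWS' [OPENING] [FORCE]. ROWS is JSON, a list of rows, each an object of numbers: "dx", "dy", "dz": the shift along the tool's x, y, z in mm; "yaw": the turn about the tool's y in degrees. A call has 1 to 12 rows; each row shifts and turns the pose as measured when the row begins, along the tool's axes as they then stand; what a row does not reach is not made up. A row lasts 1/8 s, in which the tool goes at most 62.5 mm and 10.7 degrees, less where a joint would pass 70% of its speed; a pose out of reach is approached as far as the arm can. A call is refused whole if a number of a shift passes 62.5 or a number of a turn 10.7, either way. A call with a gripper value outside its range is refused whole. OPENING is the finger opening in mm, from 0 to 91.9, set as the call begins (- or left out, the last holds). The fingers move at their own pace and stop on an object; FORCE is the grip in N (left out, the last holds). Time passes only in rows, so rows that do not move let the fingers close. It gives the time, the measured TCP pose, the force and the opening at its end, in the units of the state.
- observe(): the state, without advancing time (a new reading comes with each control period).
- grab_frame(name): name is "scene" or "top"; returns the picture (400x640x3 uint8, red, green, blue); there is no depth.
- camera_params(name): a dict with "camera_matrix" (3x3 intrinsics, pixels), "world_from_camera" (4x4, takes a point from camera to world coordinates). Camera axes: x right, y up, looking along -z (the intrinsics and any distortion apply to the point x, -y, -z); pixel columns grow to the right and rows downward; lengths in mm; the calibration is good to about 2 mm. A picture is of the moment at which its call begins. camera_params takes no time and is no camera call.
- job_done(): hands the job in, once; it reports no verdict.
The state is a dict: "clock": time; "joint_pos": joint angles; "qd": joint speeds; "tau": joint torques, N m; "tcp_pos": TCP position; "eef_rot": TCP orientation; "contact_force": force on the tool from outside, world axes, zero at the start; "ft_torque": the same for the moment, N m; "opening": finger opening in mm.
Only numpy, scipy, OpenCV 4.12 (cv2) and the standard library are available. Lean on these libraries where they do the work, as an engineer would, in place of code of your own. Each camera call takes 0.05 s, during which the arm holds its last target.

## Working session

There is one attempt and no reset: what is moved stays moved. The work goes in short steps, Python scripts to look and compute and a shell command to move; the robot and the scene stay as the last step left them, time stands still between calls to the robot, and variables do not carry over. Pictures are saved under pics/ and viewed, and the job is handed in when it is done.

```bash
mkdir -p pics; ls; python3 - <<'E'
from bench import *
import cv2
s=observe(); print(s)
for n in("scene","top"):
    cv2.imwrite(f"pics/{n}0.png",grab_frame(n)[:,:,::-1]); print(camera_params(n))
E
```

```text
pics
{'clock': 0.0, 'joint_pos': array([-1.51708537e+00,  1.59049586e-01,  1.59820082e+00,  2.33637953e-06,
        1.38622149e+00, -2.10121798e-01]), 'qd': array([ 0.0007399 , -0.00071237, -0.00100774, -0.00045343,  0.00066337,
        0.00039936]), 'tau': array([-5.64330567e-04, -3.85563040e+01, -3.22113669e+01,  7.00289779e-02,
        3.76438920e-02, -1.13180181e-04]), 'tcp_pos': array([ 149.88404513, -554.47674083,  213.63436776]), 'eef_rot': array([ 0.56192814, -0.56091693,  0.43031975, -0.42945765]), 'contact_force': array([ 0.44831218,  0.52818007, -0.3052313 ]), 'ft_torque': array([ 0.01188898,  0.01488311, -0.03699222]), 'opening': 92.10159255368704}
{'camera_matrix': array([[467.2402861 ,   0.        , 325.87357132],
       [  0.        , 467.2402861 , 197.16699814],
       [  0.        ,   0.        ,   1.        ]]), 'world_from_camera': array([[-6.46464673e-01, -4.21023114e-01,  6.36256995e-01,
         1.12837671e+03],
       [ 7.62873540e-01, -3.45384979e-01,  5.46564889e-01,
         4.34070736e+02],
       [-1.03628428e-02,  8.38718519e-01,  5.44466580e-01,
         6.35584771e+02],
       [ 0.00000000e+00,  0.00000000e+00,  0.00000000e+00,
         1.00000000e+00]])}
{'camera_matrix': array([[420.9339154 ,   0.        , 326.41559868],
       [  0.        , 420.9339154 , 205.06985578],
       [  0.        ,   0.        ,   1.        ]]), 'world_from_camera': array([[-1.99180255e-02,  9.93394714e-01, -1.13005373e-01,
         3.97138511e+02],
       [-9.99639153e-01, -2.18246965e-02, -1.56603177e-02,
        -8.12649568e+01],
       [-1.80231848e-02,  1.12652673e-01,  9.93470956e-01,
         1.10537389e+03],
       [ 0.00000000e+00,  0.00000000e+00,  0.00000000e+00,
         1.00000000e+00]])}
```

View pics/scene0.png

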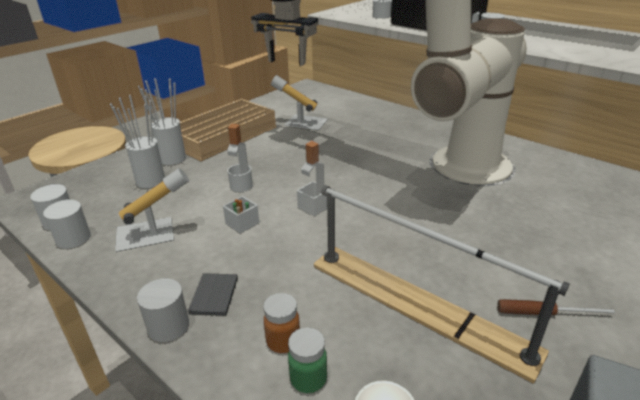

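View pics/top0.png

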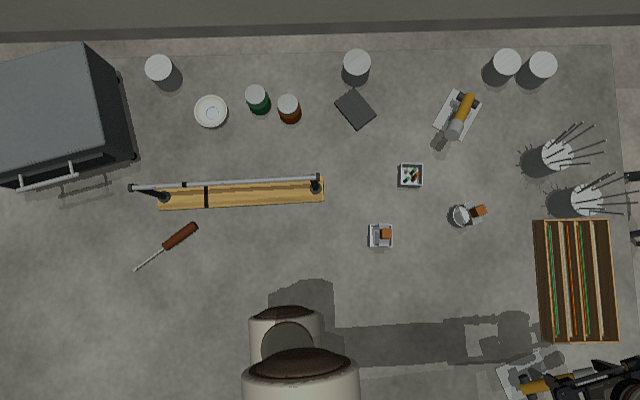

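The scene picture shows the square hooked tin at (312,195), with the round one at (240,180). The rail runs from (327,190) to (563,288), with the mark at (480,254). In the top picture the square tin is at (381,236), the round one at (460,215), and the mark stripe at (206,197). Next I'll enlarge crops.

```bash
cat > h.py <<'E'
import numpy as np, cv2
from bench import *
def ray(n,u,v):
    p=camera_params(n);K=p["camera_matrix"];T=p["world_from_camera"]
    d=np.array([(u-K[0,2])/K[0,0],-(v-K[1,2])/K[1,1],-1.]);return T[:3,3],T[:3,:3]@d
def plane(n,u,v,z):
    o,d=ray(n,u,v);return (o+d*(z-o[2])/d[2]).round(1)
def tri(u1,u2):
    (a,d),(b,e)=ray("top",*u1),ray("scene",*u2)
    s=np.linalg.lstsq(np.c_[d,-e],b-a,rcond=None)[0];p,q=a+d*s[0],b+e*s[1]
    return ((p+q)/2).round(1),np.linalg.norm(p-q).round(1)
E
python3 - <<'E'
import cv2
t=cv2.imread("pics/top0.png");s=cv2.imread("pics/scene0.png")
cv2.imwrite("pics/c1.png",cv2.resize(t[160:220,120:330],None,fx=3.8,fy=3.8,interpolation=cv2.INTER_CUBIC))
cv2.imwrite("pics/c2.png",cv2.resize(t[210:260,355:405],None,fx=10,fy=10,interpolation=cv2.INTER_CUBIC))
cv2.imwrite("pics/c3.png",cv2.resize(s[130:230,280:345],None,fx=6,fy=6,interpolation=cv2.INTER_CUBIC))
E
```

```text
(no output)
```

View pics/c1.png

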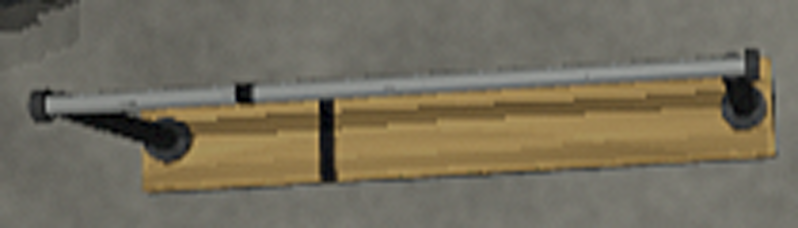

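View pics/c2.png

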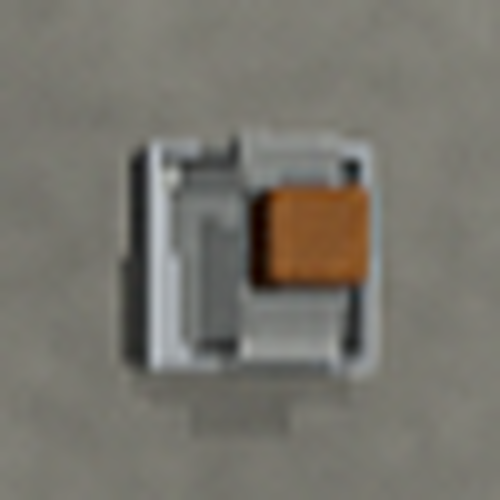

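View pics/c3.png

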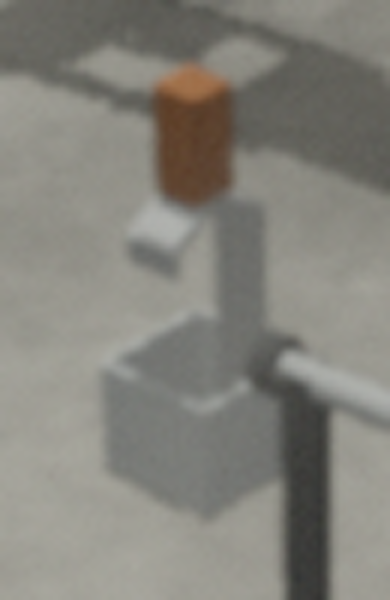

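```bash
python3 - <<'E'
from h import *
f=lambda c,k,o:np.array([(c[0]+.5)/k-.5+o[0],(c[1]+.5)/k-.5+o[1]])
g=lambda c:f(c,3.8,(120,160)); q=lambda c:f(c,10,(355,210)); w=lambda c:f(c,6,(280,130))
L,R,M=[plane("top",*g(c),170) for c in((40,106),(751,65),(244,93))]
print("rail",L,R,M,np.linalg.norm(L-R))
t=(L-R)/np.linalg.norm(L-R);print("yaw of rail y",np.degrees(np.arctan2(-t[0],t[1])),"mark from mid",(M-(L+R)/2)@t)
print("cap tri",tri(g((40,106)),(563,288)),tri(g((751,65)),(327,190)),tri(g((244,93)),(480,254)))
print("bases",plane("top",*g((168,140)),14),plane("top",*g((742,107)),14))
print("plank corners",[plane("top",*g(c),12) for c in((145,112),(145,192),(775,157),(770,60))])
print("stripe",plane("top",*g((327,140)),12))
print("grip",plane("top",*q((319,236)),171),[plane("top",*q(c),171) for c in((271,187),(370,187),(370,285),(268,285))], tri(q((319,236)),w((193,80))))
print("rim",plane("top",*q((263,255)),50),[plane("top",*q(c),50) for c in((150,140),(378,140),(375,372),(148,368))])
t=cv2.imread("pics/top0.png");b=cv2.cvtColor(t,cv2.COLOR_BGR2HSV)[210:260,355:405]
m=cv2.inRange(b,(5,120,120),(20,255,255));n,_,st,c=cv2.connectedComponentsWithStats(m);print(st,c)
print("round grip",plane("top",479.5,210.5,171),"round",plane("top",460,215,50), "third",plane("top",411,175,60))
s=observe();from scipy.spatial.transform import Rotation as Ro
print(Ro.from_quat(s["eef_rot"],scalar_first=True).as_matrix().round(3))
E
```

```text
rail [553.3 377.5 170. ] [568.3 -47.2 170. ] [558.4 255.2 170. ] 424.9648103078654
yaw of rail y 2.0227916083567106 mark from mid 90.07859961926708
cap tri (array([553.4, 375.1, 172. ]), np.float64(2.6)) (array([567.2, -46.4, 172.1]), np.float64(2.1)) (array([558.3, 254. , 171.8]), np.float64(1.1))
bases [553.5 363.7  14. ] [567.6 -34.7  14. ]
plank corners [array([573.8, 381.1,  12. ]), array([517.8, 379.7,  12. ]), array([532.5, -56.8,  12. ]), array([600.4, -54.7,  12. ])]
stripe [551.3 253.5  12. ]
grip [ 438.  -198.1  171. ] [array([ 449.1, -187.9,  171. ]), array([ 448.6, -209.7,  171. ]), array([ 427. , -208.9,  171. ]), array([ 427.4, -186.4,  171. ])] (array([ 438.1, -198.1,  172.3]), np.float64(0.4))
rim [ 438.9 -199.1   50. ] [array([ 468.2, -171.8,   50. ]), array([ 467. , -228.8,   50. ]), array([ 409.2, -225.9,   50. ]), array([ 411.4, -169.5,   50. ])]
[[   0    0   50   50 2413]
 [  27   19   10    9   87]] [[24.24285122 24.55573974]
 [31.63218391 22.95402299]]
round grip [ 483.9 -405.6  171. ] round [ 484.8 -398.4   50. ] third [ 587.4 -278.7   60. ]
[[ 0.261 -0.     0.965]
 [-0.965  0.002  0.261]
 [-0.002 -1.     0.   ]]
```

Measured values:

| Item | Measured | Check |
|---|---|---|
| Square tin | (438, -198.5), yaw about -2° | grip top about 22 mm, rim about 57 mm, heights agree |
| Rail middle | (560.7, 165), yaw +2° | posts 399 mm apart |
| Mark | (558, 255), rail y = +90 | |

First the yaw and travel.

```bash
python3 -m handwheel '[{"yaw":8.6},{"yaw":8.6},{"dx":-40,"dz":30},{"dx":-50,"dz":40},{"dx":-50,"dz":40},{"dx":-50,"dz":40},{"dx":-50,"dz":40},{"dx":-50,"dz":40},{"dx":-50,"dz":30},{"dx":-20,"dz":10},{}]' 70 20
cat > d.py <<'E'
import sys
from h import *
from scipy.spatial.transform import Rotation as Ro
s=observe();R=Ro.from_quat(s["eef_rot"],scalar_first=True).as_matrix()
print("t",s["clock"],"tcp",s["tcp_pos"].round(1),"op",s["opening"].round(1),"F",s["contact_force"].round(1),"toolz yaw",np.degrees(np.arctan2(R[1,2],R[0,2])).round(2), "tooly",R[:,1].round(3))
if len(sys.argv)>3: print("tool delta",(R.T@(np.array(sys.argv[1:4],float)-s["tcp_pos"])).round(1))
E
python3 d.py 438 -198.5 133
```

```text
invalid input at $[0]: expected keys dx, dy, dz, yaw
Traceback (most recent call last):
  File "d.py", line 5, in <module>
    print("t",s["clock"],"tcp",s["tcp_pos"].round(1),"op",s["opening"].round(1),"F",s["contact_force"].round(1),"toolz yaw",np.degrees(np.arctan2(R[1,2],R[0,2])).round(2), "tooly",R[:,1].round(3))
                                                          ^^^^^^^^^^^^^^^^^^
AttributeError: 'float' object has no attribute 'round'
```

All keys are required in each row.

```bash
sed -i 's/s\["opening"\].round(1)/round(s["opening"],1)/' d.py
python3 -m handwheel '[{"dx":0,"dy":0,"dz":0,"yaw":8.6},{"dx":0,"dy":0,"dz":0,"yaw":8.6},{"dx":-40,"dy":0,"dz":30,"yaw":0},{"dx":-50,"dy":0,"dz":40,"yaw":0},{"dx":-50,"dy":0,"dz":40,"yaw":0},{"dx":-50,"dy":0,"dz":40,"yaw":0},{"dx":-50,"dy":0,"dz":40,"yaw":0},{"dx":-50,"dy":0,"dz":40,"yaw":0},{"dx":-40,"dy":0,"dz":20,"yaw":0},{"dx":0,"dy":0,"dz":0,"yaw":0}]' 70 20
python3 d.py 438 -198.5 133
```

```text
clock: 1.35
tcp_pos: [412.7, -234.8, 210.8]
eef_rot: [0.489, -0.486, 0.515, -0.51]
contact_force: [-0.3, -0.8, 0.6]
opening: 69.9
t 1.35 tcp [ 412.7 -234.8  210.8] op 69.9 F [-0.3 -0.8  0.6] toolz yaw -2.83 tooly [-0.001  0.008 -1.   ]
tool delta [-36.9  78.   23.6]
```

```bash

python3 -m handwheel '[{"dx":-18,"dy":0,"dz":12,"yaw":0},{"dx":-18,"dy":0,"dz":12,"yaw":0},{"dx":0,"dy":0,"dz":0,"yaw":0}]'
python3 d.py 438 -198.5 133
```

```text
clock: 1.72
tcp_pos: [437.5, -201.3, 210.1]
eef_rot: [0.488, -0.486, 0.515, -0.51]
contact_force: [-0.2, -0.7, 0.2]
opening: 70.0
t 1.725 tcp [ 437.5 -201.3  210.1] op 70.0 F [-0.2 -0.7  0.2] toolz yaw -2.91 tooly [-0.003  0.008 -1.   ]
tool delta [-2.2 77.1  0.6]
```

```bash

python3 -m handwheel '[{"dx":-2.5,"dy":20,"dz":0.5,"yaw":0},{"dx":0,"dy":25,"dz":0,"yaw":0},{"dx":0,"dy":22,"dz":0,"yaw":0},{"dx":0,"dy":8,"dz":0,"yaw":0},{"dx":0,"dy":0,"dz":0,"yaw":0}]'
python3 d.py 438 -198.5 133; python3 - <<'E'
from h import *
a=grab_frame("scene")[:,:,::-1][60:230,200:400]
cv2.imwrite("pics/g1.png",cv2.resize(a,None,fx=3.5,fy=3.5))
E
```

```text
clock: 2.35
tcp_pos: [434.9, -204.9, 133.4]
eef_rot: [0.486, -0.486, 0.516, -0.512]
contact_force: [0.7, -0.7, 0.4]
opening: 70.1
t 2.35 tcp [ 434.9 -204.9  133.4] op 70.1 F [ 0.7 -0.7  0.4] toolz yaw -3.23 tooly [-0.004  0.005 -1.   ]
tool delta [-6.6  0.4  2.7]
```

View pics/g1.png

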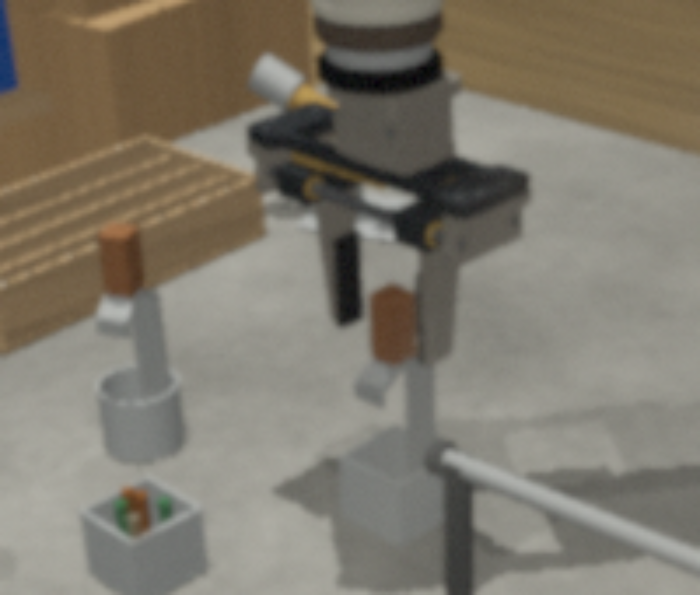

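The picture shows the fingers straddling the wooden grip at about (390,325) in the crop, off-centre toward -y as the numbers say. I'll centre the fingers, then close.

```bash

python3 -m handwheel '[{"dx":-6.5,"dy":0,"dz":2.5,"yaw":-0.8},{"dx":0,"dy":0,"dz":0,"yaw":0}]'
python3 d.py 438 -198.5 133
python3 -m handwheel '[{"dx":0,"dy":0,"dz":0,"yaw":0},{"dx":0,"dy":0,"dz":0,"yaw":0},{"dx":0,"dy":0,"dz":0,"yaw":0},{"dx":0,"dy":0,"dz":0,"yaw":0},{"dx":0,"dy":0,"dz":0,"yaw":0},{"dx":0,"dy":0,"dz":0,"yaw":0}]' 10 25
python3 d.py 438 -198.5 133
```

```text
clock: 2.65
tcp_pos: [439.1, -199.3, 135.6]
eef_rot: [0.49, -0.489, 0.511, -0.509]
contact_force: [0.4, 0.5, 0.1]
opening: 70.0
t 2.65 tcp [ 439.1 -199.3  135.6] op 70.0 F [0.4 0.5 0.1] toolz yaw -2.39 tooly [-0.001  0.002 -1.   ]
tool delta [-0.7  2.6 -1.1]
clock: 3.4
tcp_pos: [439.6, -199.4, 136.4]
eef_rot: [0.49, -0.49, 0.51, -0.51]
contact_force: [0.4, -1.0, 1.3]
opening: 22.0
t 3.4 tcp [ 439.6 -199.4  136.4] op 22.0 F [ 0.4 -1.   1.3] toolz yaw -2.34 tooly [-0.     0.001 -1.   ]
tool delta [-0.8  3.4 -1.6]
```

Gripped, opening 22.0 mm. Now I'll lift it.

```bash

python3 -m handwheel '[{"dx":0,"dy":-15,"dz":0,"yaw":0},{"dx":0,"dy":-25,"dz":0,"yaw":0},{"dx":0,"dy":-28,"dz":0,"yaw":0},{"dx":0,"dy":-22,"dz":0,"yaw":-2.2},{"dx":0,"dy":0,"dz":0,"yaw":-2.2},{"dx":0,"dy":0,"dz":0,"yaw":0}]'
python3 d.py 494 72.5 230
```

```text
clock: 4.15
tcp_pos: [438.7, -198.7, 231.7]
eef_rot: [0.509, -0.509, 0.491, -0.489]
contact_force: [0.4, 0.6, -3.8]
opening: 21.8
t 4.15 tcp [ 438.7 -198.7  231.7] op 21.8 F [ 0.4  0.6 -3.8] toolz yaw 2.16 tooly [-0.002  0.002 -1.   ]
tool delta [-269.     2.2   65.5]
```

```bash

python3 -m handwheel '[{"dx":-20,"dy":0,"dz":5,"yaw":0},{"dx":-35,"dy":0,"dz":8,"yaw":0},{"dx":-40,"dy":0,"dz":10,"yaw":0},{"dx":-40,"dy":0,"dz":10,"yaw":0},{"dx":-40,"dy":0,"dz":10,"yaw":0},{"dx":-40,"dy":0,"dz":10,"yaw":0},{"dx":-30,"dy":0,"dz":8,"yaw":0},{"dx":-18,"dy":0,"dz":4,"yaw":0},{"dx":0,"dy":0,"dz":0,"yaw":0},{"dx":0,"dy":0,"dz":0,"yaw":0}]'
python3 d.py 494 72.5 230; python3 - <<'E'
from h import *
cv2.imwrite("pics/t2.png",grab_frame("top")[:,:,::-1])
cv2.imwrite("pics/s2.png",grab_frame("scene")[:,:,::-1])
E
```

```text
clock: 5.4
tcp_pos: [494.0, 74.0, 232.0]
eef_rot: [-0.506, 0.508, -0.495, 0.491]
contact_force: [0.7, -0.6, -2.6]
opening: 22.2
t 5.4 tcp [494.  74. 232.] op 22.2 F [ 0.7 -0.6 -2.6] toolz yaw 1.62 tooly [-0.006  0.002 -1.   ]
tool delta [ 1.5  2.  -0. ]
```

View pics/t2.png

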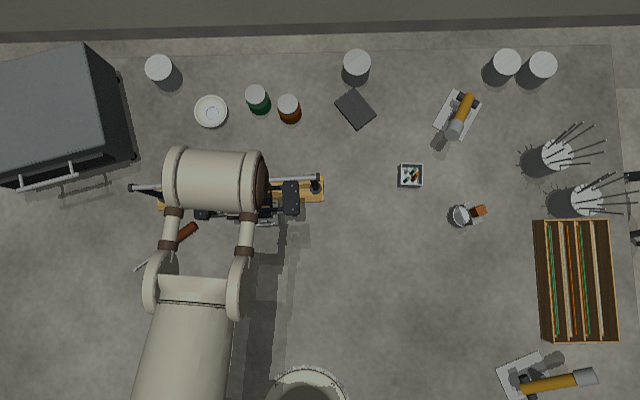

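View pics/s2.png

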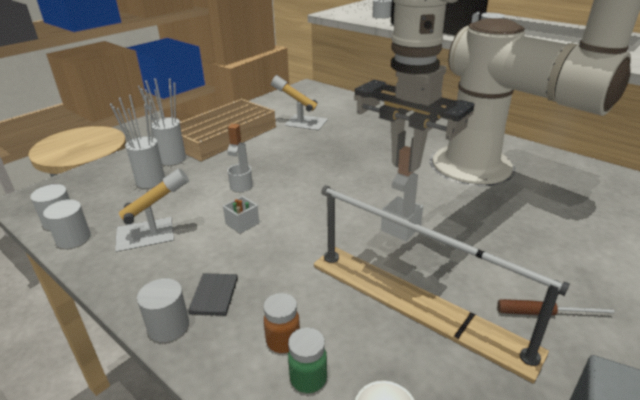

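The scene picture shows the tin held upright at (405,190) on the robot's side of the rail, well to -y of the mark at (480,254). In the top view the arm hides the tin. Now I'll move over the rail.

```bash

python3 -m handwheel '[{"dx":0,"dy":0,"dz":15,"yaw":-0.4},{"dx":0,"dy":0,"dz":20,"yaw":0},{"dx":0,"dy":0,"dz":20,"yaw":0},{"dx":0,"dy":0,"dz":14,"yaw":0},{"dx":0,"dy":0,"dz":0,"yaw":0}]'
python3 d.py 565 76 190; python3 - <<'E'
from h import *
cv2.imwrite("pics/s3.png",cv2.resize(grab_frame("scene")[:,:,::-1][60:300,300:600],None,fx=2.5,fy=2.5))
E
```

```text
clock: 6.12
tcp_pos: [564.6, 71.3, 231.7]
eef_rot: [-0.506, 0.508, -0.495, 0.491]
contact_force: [-0.4, 0.0, -2.0]
opening: 21.6
t 6.125 tcp [564.6  71.3 231.7] op 21.6 F [-0.4  0.  -2. ] toolz yaw 1.59 tooly [-0.007  0.002 -1.   ]
tool delta [-4.6 41.7  0.8]
```

View pics/s3.png

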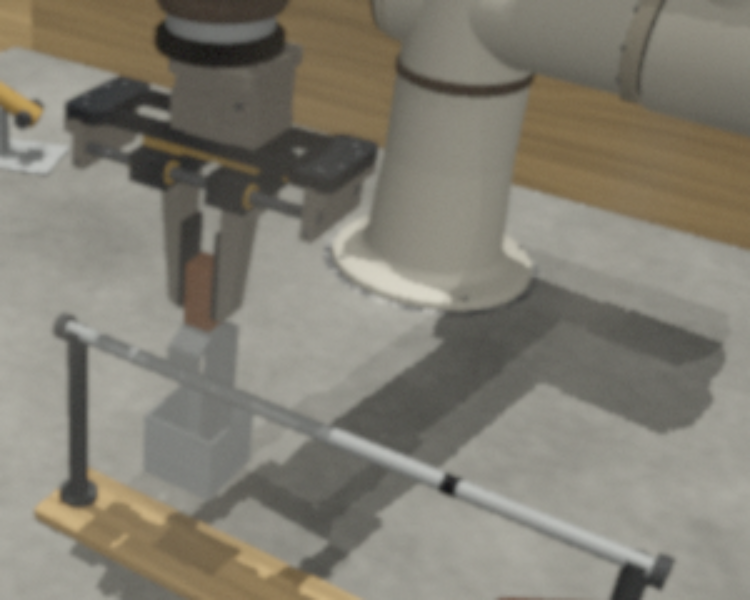

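The picture shows the hook's lip at about (190,355) in the crop, above the rail. The shank is behind the rail. The force is nil, so I'll lower gently.

```bash

python3 -m handwheel '[{"dx":0,"dy":10,"dz":0,"yaw":0},{"dx":0,"dy":12,"dz":0,"yaw":0},{"dx":0,"dy":8,"dz":0,"yaw":0},{"dx":0,"dy":4,"dz":0,"yaw":0},{"dx":0,"dy":0,"dz":0,"yaw":0}]'
python3 d.py 565 76 190; python3 - <<'E'
from h import *
cv2.imwrite("pics/s4.png",cv2.resize(grab_frame("scene")[:,:,::-1][60:300,300:600],None,fx=2.5,fy=2.5))
E
```

```text
clock: 6.8
tcp_pos: [561.5, 71.1, 194.2]
eef_rot: [-0.505, 0.509, -0.496, 0.49]
contact_force: [-0.3, -0.7, -1.6]
opening: 21.7
t 6.8 tcp [561.5  71.1 194.2] op 21.7 F [-0.3 -0.7 -1.6] toolz yaw 1.56 tooly [-0.01   0.002 -1.   ]
tool delta [-4.8  4.2  3.6]
```

View pics/s4.png

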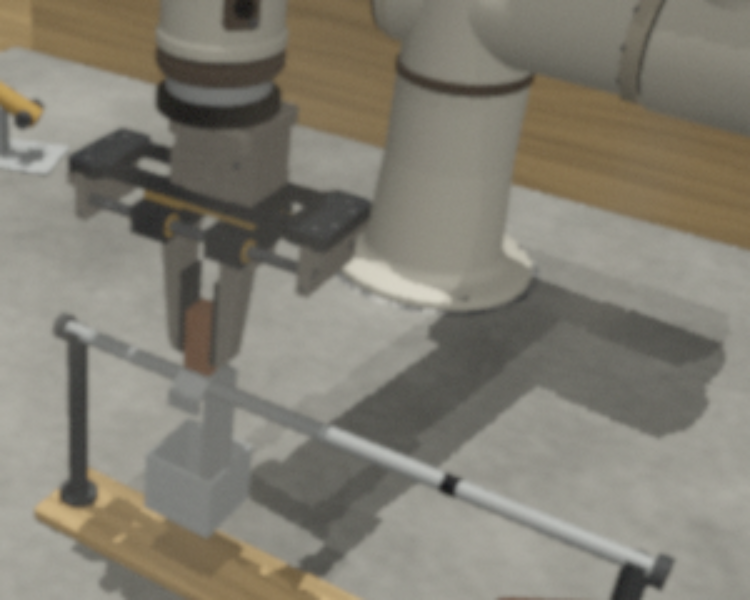

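The lip now covers the rail at about (187,390), so it's hooked. I'll recentre and lower the last few millimetres.

```bash

python3 -m handwheel '[{"dx":0,"dy":1.5,"dz":3,"yaw":0},{"dx":0,"dy":2,"dz":0,"yaw":0},{"dx":0,"dy":0,"dz":0,"yaw":0}]'
python3 d.py 565 76 190
```

```text
clock: 7.22
tcp_pos: [565.6, 71.2, 191.7]
eef_rot: [-0.505, 0.508, -0.495, 0.491]
contact_force: [-0.8, -0.1, -1.8]
opening: 21.9
t 7.225 tcp [565.6  71.2 191.7] op 21.9 F [-0.8 -0.1 -1.8] toolz yaw 1.57 tooly [-0.007  0.001 -1.   ]
tool delta [-4.8  1.7 -0.5]
```

```bash

python3 -m handwheel '[{"dx":-5,"dy":0.5,"dz":0,"yaw":-0.4},{"dx":-12,"dy":0,"dz":0,"yaw":0},{"dx":-15,"dy":0,"dz":0,"yaw":0},{"dx":-15,"dy":0,"dz":0,"yaw":0},{"dx":-15,"dy":0,"dz":0,"yaw":0},{"dx":0,"dy":0,"dz":0,"yaw":0}]'
python3 d.py 559.3 254 190.5
```

```text
clock: 7.98
tcp_pos: [563.2, 139.0, 191.6]
eef_rot: [-0.508, 0.51, -0.493, 0.489]
contact_force: [-0.6, -1.0, -2.8]
opening: 21.6
t 7.975 tcp [563.2 139.  191.6] op 21.6 F [-0.6 -1.  -2.8] toolz yaw 2.08 tooly [-0.007  0.002 -1.   ]
tool delta [-115.1    1.4    0.3]
```

```bash

python3 -m handwheel '[{"dx":-10,"dy":0,"dz":0,"yaw":0},{"dx":-15,"dy":0,"dz":0,"yaw":0},{"dx":-18,"dy":0,"dz":0,"yaw":0},{"dx":-18,"dy":0,"dz":0,"yaw":0},{"dx":-15,"dy":0,"dz":0,"yaw":0},{"dx":-8,"dy":0,"dz":0,"yaw":0},{"dx":0,"dy":0,"dz":0,"yaw":0}]'
python3 d.py 559.3 254 190.5
```

```text
clock: 8.85
tcp_pos: [559.8, 229.2, 191.6]
eef_rot: [-0.508, 0.51, -0.493, 0.488]
contact_force: [-0.3, 1.0, -2.6]
opening: 22.1
t 8.85 tcp [559.8 229.2 191.6] op 22.1 F [-0.3  1.  -2.6] toolz yaw 2.11 tooly [-0.007  0.002 -1.   ]
tool delta [-24.8   1.2   0.4]
```

```bash

python3 -m handwheel '[{"dx":-10,"dy":0,"dz":0,"yaw":0},{"dx":-8,"dy":0,"dz":0,"yaw":0},{"dx":-5,"dy":0,"dz":0,"yaw":0},{"dx":0,"dy":0,"dz":0,"yaw":0}]'
python3 d.py 559.3 254 190.5; python3 - <<'E'
from h import *
cv2.imwrite("pics/s5.png",cv2.resize(grab_frame("scene")[:,:,::-1][100:340,340:640],None,fx=2.5,fy=2.5))
E
```

```text
clock: 9.35
tcp_pos: [559.2, 252.9, 191.7]
eef_rot: [-0.508, 0.51, -0.493, 0.489]
contact_force: [0.9, -0.2, -2.9]
opening: 21.8
t 9.35 tcp [559.2 252.9 191.7] op 21.8 F [ 0.9 -0.2 -2.9] toolz yaw 2.04 tooly [-0.007  0.002 -1.   ]
tool delta [-1.1  1.2  0.1]
```

View pics/s5.png

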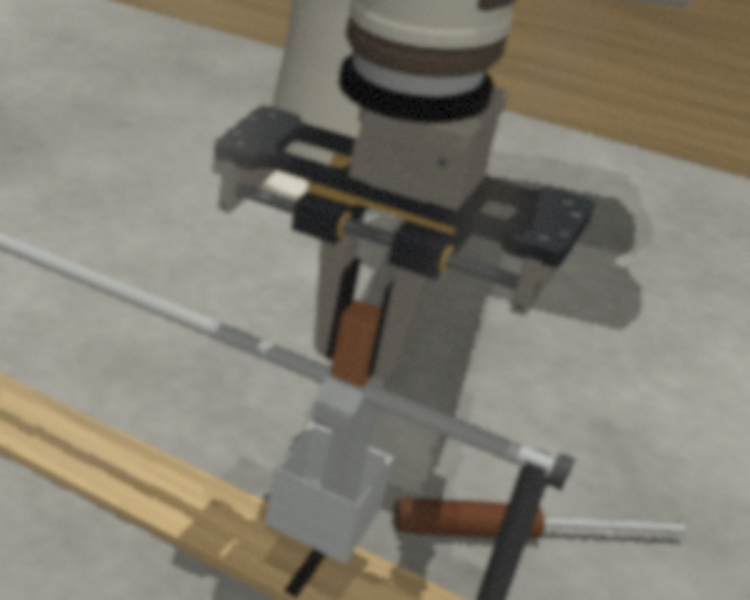

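The hook at (345,395) in the crop covers the black band, and the plank stripe at (305,570) is directly below. I'll seat it and then release.

```bash

python3 -m handwheel '[{"dx":-1,"dy":1.5,"dz":0,"yaw":0},{"dx":0,"dy":1,"dz":0,"yaw":0},{"dx":0,"dy":0,"dz":0,"yaw":0}]'
python3 d.py 559.3 254 190.5
```

```text
clock: 9.78
tcp_pos: [559.4, 253.2, 190.7]
eef_rot: [-0.507, 0.51, -0.493, 0.489]
contact_force: [-1.0, -0.3, -1.1]
opening: 21.8
t 9.775 tcp [559.4 253.2 190.7] op 21.8 F [-1.  -0.3 -1.1] toolz yaw 2.0 tooly [-0.006  0.001 -1.   ]
tool delta [-0.8  0.2 -0. ]
```

```bash

python3 -m handwheel '[{"dx":0,"dy":1,"dz":0,"yaw":0},{"dx":0,"dy":1,"dz":0,"yaw":0},{"dx":0,"dy":0,"dz":0,"yaw":0}]'
python3 d.py 559.3 254 190.5
```

```text
clock: 10.15
tcp_pos: [559.4, 253.2, 190.7]
eef_rot: [-0.508, 0.51, -0.493, 0.489]
contact_force: [-1.3, -0.1, 0.1]
opening: 22.1
t 10.15 tcp [559.4 253.2 190.7] op 22.1 F [-1.3 -0.1  0.1] toolz yaw 2.0 tooly [-0.006  0.002 -1.   ]
tool delta [-0.8  0.2 -0.1]
```

The weight has moved onto the rail (force z went from -2.9 to 0.1 N). Releasing.

```bash

python3 -m handwheel '[{"dx":0,"dy":0,"dz":0,"yaw":0},{"dx":0,"dy":0,"dz":0,"yaw":0},{"dx":0,"dy":0,"dz":0,"yaw":0},{"dx":0,"dy":0,"dz":0,"yaw":0},{"dx":0,"dy":0,"dz":0,"yaw":0},{"dx":0,"dy":0,"dz":0,"yaw":0}]' 60
python3 d.py 559.3 254 190.5; python3 - <<'E'
from h import *
cv2.imwrite("pics/s6.png",cv2.resize(grab_frame("scene")[:,:,::-1][100:340,340:640],None,fx=2.5,fy=2.5))
E
```

```text
clock: 10.9
tcp_pos: [560.4, 253.2, 190.2]
eef_rot: [-0.508, 0.509, -0.493, 0.49]
contact_force: [-0.1, -0.6, 0.7]
opening: 59.9
t 10.9 tcp [560.4 253.2 190.2] op 59.9 F [-0.1 -0.6  0.7] toolz yaw 1.97 tooly [-0.003  0.002 -1.   ]
tool delta [-0.8 -0.3 -1.1]
```

View pics/s6.png

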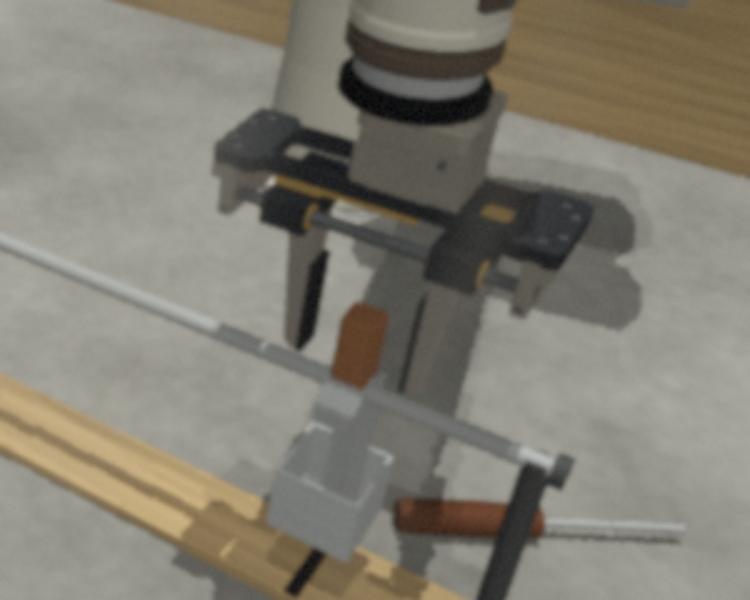

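The tin hangs free between the open fingers at (355,345) in the crop. It leans slightly. I'll retreat straight up, then back, and check.

```bash

python3 -m handwheel '[{"dx":0,"dy":-15,"dz":0,"yaw":0},{"dx":0,"dy":-20,"dz":0,"yaw":0},{"dx":0,"dy":-30,"dz":0,"yaw":0},{"dx":0,"dy":-30,"dz":0,"yaw":0},{"dx":0,"dy":-20,"dz":0,"yaw":0},{"dx":0,"dy":0,"dz":-40,"yaw":0},{"dx":0,"dy":0,"dz":-50,"yaw":0},{"dx":0,"dy":0,"dz":-50,"yaw":0},{"dx":0,"dy":0,"dz":-50,"yaw":0},{"dx":0,"dy":0,"dz":-30,"yaw":0},{"dx":0,"dy":0,"dz":0,"yaw":0},{"dx":0,"dy":0,"dz":0,"yaw":0}]'
python3 - <<'E'
from h import *
cv2.imwrite("pics/s7.png",cv2.resize(grab_frame("scene")[:,:,::-1][100:340,340:640],None,fx=2.5,fy=2.5))
cv2.imwrite("pics/t7.png",grab_frame("top")[:,:,::-1])
E
```

```text
clock: 12.45
tcp_pos: [338.1, 245.7, 322.2]
eef_rot: [0.514, -0.503, 0.49, -0.493]
contact_force: [0.7, -0.1, -0.5]
opening: 59.7
```

View pics/s7.png

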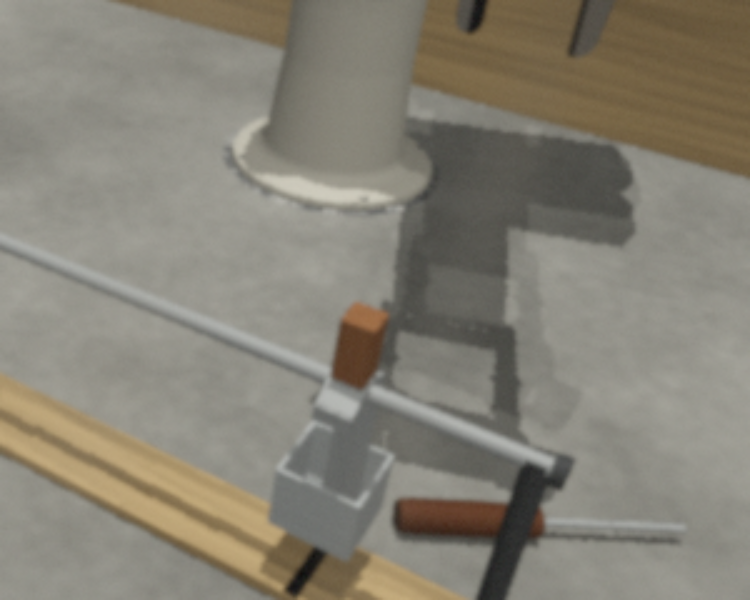

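View pics/t7.png

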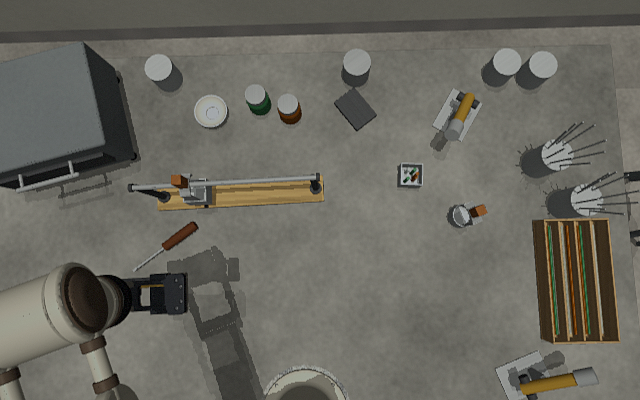

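The hook at (345,395) in the scene crop sits over the mark, and the tin appears upright. In the top view the tin is at (190,185) and the round tin is unchanged at (460,215). Next I'll measure position, tilt and stillness.

```bash
python3 -m handwheel '[{"dx":0,"dy":0,"dz":0,"yaw":0},{"dx":0,"dy":0,"dz":0,"yaw":0},{"dx":0,"dy":0,"dz":0,"yaw":0},{"dx":0,"dy":0,"dz":0,"yaw":0},{"dx":0,"dy":0,"dz":0,"yaw":0},{"dx":0,"dy":0,"dz":0,"yaw":0},{"dx":0,"dy":0,"dz":0,"yaw":0},{"dx":0,"dy":0,"dz":0,"yaw":0}]' >/dev/null
python3 - <<'E'
from h import *
s=grab_frame("scene")[:,:,::-1];t=grab_frame("top")[:,:,::-1]
o=cv2.imread("pics/s7.png");print("motion diff",cv2.absdiff(cv2.resize(s[100:340,340:640],None,fx=2.5,fy=2.5),o)[280:570,250:420].mean())
o=cv2.imread("pics/top0.png");print("round diff",cv2.absdiff(t,o)[195:235,440:495].mean())
a=cv2.resize(t[165:215,160:220],None,fx=9,fy=9,interpolation=cv2.INTER_CUBIC)
b=cv2.resize(s[215:330,440:505],None,fx=5,fy=5,interpolation=cv2.INTER_CUBIC)
cv2.imwrite("pics/a.png",a);cv2.imwrite("pics/b.png",b)
E
```

```text
motion diff 1.0804530087897228
round diff 2.482727272727273
```

View pics/a.png

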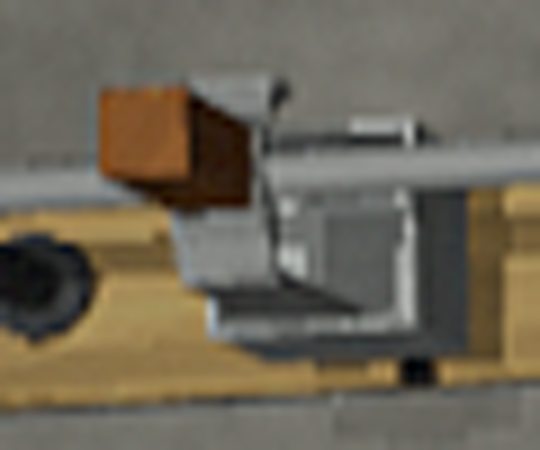

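View pics/b.png

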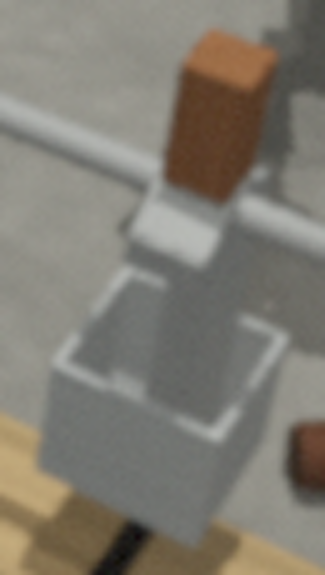

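```bash
python3 - <<'E'
from h import *
A=lambda x,y:((x+.5)/9-.5+160,(y+.5)/9-.5+165); B=lambda x,y:((x+.5)/5-.5+440,(y+.5)/5-.5+215)
g,e=tri(A(145,133),B(229,60)); r,e2=tri(A(312,228),B(174,351)); print(g,e,r,e2)
v=g-r;print(v,"tilt deg",np.degrees(np.arccos(v[2]/np.linalg.norm(v))))
k=plane("scene",*B(174,351),105);print("rim at z105",k)
m=np.array([558.4,255.2,170]);t=np.array([-.0353,.9994,0]);print("along-rail from mark",(g-m)@t,(r-m)@t)
p=plane("top",*A(212,330),105)-plane("top",*A(412,328),105);print("yaw",np.degrees(np.arctan2(-p[0],p[1])),np.linalg.norm(p))
E
python3 d.py
```

```text
[559.8 253.3 224.3] 0.3 [554.6 253.6 104.9] 1.0
[  5.2  -0.3 119.4] tilt deg 2.4978591203561638
rim at z105 [554.4 254.  105. ]
along-rail from mark -1.9482799999999765 -1.4648999999999959
yaw -0.6389598989915357 53.803345620881245
t 13.65 tcp [339.6 245.4 321.2] op 59.4 F [-0.1  0.7  0.2] toolz yaw 1.83 tooly [ 0.012  0.007 -1.   ]
```

Within 2 mm of the mark, tilted 2.5° and still, so I'm handing in.

```bash
python3 -c "
from bench import *
print(job_done())"
```

```text
the job is handed in; nothing more can be done
None
```

I hooked the square tin onto the rail about 180 mm from the mark, slid it along to the mark, seated it, let go and backed the arm off. The job was handed in at about 13.7 s on the robot's clock, well inside the 61 s limit.

- **Position:** the hook is about 2 mm from the middle of the mark, against the 16 mm allowed.
- **Tilt:** the tin leans about 2.5°, against the 15° allowed.
- **Square to the rail:** within about 3°.
- **At rest:** two pictures about 1 s apart show almost no difference around the tin.
- **Carried by the rail:** its weight came off the gripper before I opened it (vertical force went from -2.9 N to 0.1 N).
- **Robot clear:** the fingers are more than 200 mm from the tin, and the wrist force is about zero.
- **Round tin:** the pictures before and after show it standing in the same place.

No check failed. The only disagreement was in the rail's height: two-view measurement gave about 172 mm against the stated 170 mm, which is within the calibration's accuracy.

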